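Put the scraper away and draw the squeegee at the window sill

TASK

Change tools at the window: take the razor scraper from its slanted rest, stand it upright, handle down, in the caddy's empty cup and let go of it. Then draw the squeegee up out of its holster and hold it raised, all of it well higher than the caddy, with its blade on top and level and its handle tipped to slant about 45 degrees. Finish while still holding the squeegee there, steady and clear of the caddy and the scraper; leave the spray bottle, the jar and the spare squeegee head where they are.

Things in the scene. Friction and masses are not known exactly. Their poses are not given: they have to be found in the camera images.
- scraper_mid (a point): Razor scraper, loose, 0.11 kg, 200 mm long: round black handle (22 mm diameter, first 170 mm from the foot) and a flat steel head (last 24 mm, 22 mm wide along y, 9 mm thick). This point: on its axis, 100 mm from the foot. z runs from foot to head. It starts in the rest, foot low, rising at 50 deg from level; bare handle 110-170 mm from the foot is free on all sides.
- rest: Grey plastic slanted drain rest, fixed, base 150 x 80 mm, with a channel 35 mm wide and 110 mm long rising at 50 degrees towards its own +x, open above and at its upper end, top about 112 mm above the sill. Origin at its underside, z up. It holds the scraper, foot at (-70, 0, 24) mm in this frame.
- cup_floor (a point): Centre of the inner floor of the caddy's empty cup, 12 mm above the sill; z up, x along the caddy from holster to cup. The cup is an upright round tube, 36 mm inside, 44 mm outside, 93 mm deep, at the end away from the robot of the caddy.
- cup_mouth (a point): Centre of the cup's open rim, 105 mm above the sill; axes as the cup floor. A scraper standing in the cup leans up to 9 degrees and its head is then about 212 mm above the sill.
- holster_mouth (a point): Centre of the rim of the holster, an upright tube (34 mm inside, 42 mm outside) in the caddy, 125 mm above the sill, 140 mm along -x from the cup (nearer the robot); axes as the cup. The squeegee hangs in it by its collar, unlatched. The caddy is a white open bucket, fixed, 250 (x) x 170 mm, walls 90 mm high; the holster is its tallest part.
- squeegee_hub (a point): Squeegee, loose, 0.16 kg, a T. This point: on its axis in the flat aluminium hub, 138 mm from the handle's foot. z: foot to rubber lip (up at the start), y: along the blade. Hub 18 mm thick (x), 44 mm wide (y), from 27 mm below to 15 mm above this point; blade channel 14 mm thick, top 23 mm above it; lip 4 mm thick, top 33 mm above it.
- squeegee_mid (a point): The squeegee's axis half-way along its 171 mm, 85.5 mm from the handle's foot, same axes. Black handle 24 mm in diameter, 105 mm long; then a round collar, 48 mm diameter, 6 mm thick, that rests on the holster rim (its top 27 mm below the hub point); then hub and a blade 204 mm long. Weight centred near the hub.
- squeegee_foot (a point): The free end of the squeegee's handle, on its axis; same axes. At the start it is inside the holster, 105 mm below the rim.
- spray_bottle: Bystander: glass spray bottle, 72 mm in diameter, 197 mm high, white sprayer and steel trigger, loose. Origin under its centre on the sill. The three bystanders stand beyond the caddy and rest.
- jar: Bystander: clear jar with steel cap, 70 mm in diameter, 90 mm high, loose. Origin under its centre.
- spare_head: Bystander: spare squeegee head lying flat, 164 mm (y) x 44 mm (x) x 20 mm high, loose. Origin under its centre.
There are look-alikes about, which are no part of the job. Of the things that look like the part that bears squeegee_hub, the largest one is meant.

How it is judged:
By the outcome, as a careful person would: the job done as asked, in the order asked, and still so for the second after the job is handed in, while the arm keeps its last pose, push and grip.
It also fails if it takes over 58 s, if anything falls off the work surface, if the arm or the gripper's body presses on something with over 40 N, if the wrist force passes 120 N, or if a joint passes its speed limit or range.

ROBOT

A 6-joint arm with a two-finger parallel gripper is mounted at the origin on the work surface. World frame = base frame: x ahead of the robot, y to its left, z up, the work surface at z = 0. Lengths are in m, angles in rad, forces in N, time in s.
With the tool pointing down it reaches from about 0.35 to 0.85 m from the base axis. Payload 8.1 kg.
Tool frame: the origin (TCP) lies at the very end of the fingers, on their centre line; the grasp point (between the pads) lies 19 mm behind it; z points along the fingers, y is the direction in which the jaws open and shut (so a half turn about z gives the same grasp; the last joint's range is limited). The gripper opens to 93 mm and grips with 3 to 60 N. Pads are 15 mm wide; open, the fingers measure 128 mm over their backs; the gripper's body (75 mm by 188 mm) begins 65 mm behind the grasp point.
Start: joints at [1.016, 0.13, 1.488, -0, 1.523, -0.085], TCP at [0.272, 0.535, 0.219] pointing down, gripper open.
Joint ranges: [-2.96, 2.96], [-0.89, 2.26], [0.02, 2.5], [-1.34, 4.48], [0, 2.73], [-2.66, 2.66]. Speed limits (rad/s): [2.39, 2.39, 2.79, 3.14, 3.14, 3.14].

INTERFACE

Orientations are given as a rotation vector (axis times angle).
In Python, from plant import robot gives the robot as it stands.
- The arm moves only by the shell command python3 -m inch 'ROWS' [FORCE]. ROWS is JSON, a list that holds one entry, the list of rows, each a list of 7 numbers: the shift along the tool's x, y, z in cm, then the turn, a rotation vector about the tool's x, y, z in degrees, then the gripper command: -1 is fully open, 1 is shut, values between are in proportion. A call has 1 to 5 rows; each row shifts and turns the commanded pose from where the row before left it, along the tool's axes as they then stand; what a row does not reach is not made up. A row lasts 1/10 s, in which the tool goes at most 50 mm and 8.59 degrees, less where a joint would pass 70% of its speed; a pose out of reach is approached as far as the arm can. A call with a gripper value outside its range is refused whole. The fingers move at their own pace and stop on an object; FORCE is the grip in N (left out, the last holds). Time passes only in rows, so rows that do not move let the fingers close. It gives the time, the measured TCP pose, the force and the opening at its end, in the units of the state.
- robot.read_state(): the state, without advancing time (a new reading comes with each control period).
- robot.read_camera(name): name is "scene" or "top"; returns a dict with "image" (400x640x3 uint8, blue, green, red), "K" (3x3 intrinsics, pixels), "R" (3x3) and "t" (3): a world point X has camera coordinates R X + t. Camera axes: x right, y down, z forward; pixel columns grow to the right and rows downward; lengths in m; the calibration is good to about 2 mm. A picture is of the moment at which its call begins. There is no depth.
- robot.close_job(): hands the job in, once; it reports no verdict.
The state is a dict: "t": time; "q": joint angles; "dq": joint speeds; "joint_torque": joint torques, N m; "tool_pos": TCP position; "orientation": TCP orientation; "force": force on the tool from outside, world axes, zero at the start; "wrist_torque": the same for the moment, N m; "opening": finger opening in m.
Only numpy, scipy, OpenCV 4.12 (cv2) and the standard library are available. Lean on these libraries where they do the work, as an engineer would, in place of code of your own. Each camera call takes 0.05 s, during which the arm holds its last target. There are 200 camera calls.

## Working session

There is one attempt and no reset: what is moved stays moved. The work goes in short steps, Python scripts to look and compute and a shell command to move; the robot and the scene stay as the last step left them, time stands still between calls to the robot, and variables do not carry over. Pictures are saved under pics/ and viewed, about 8 in all and at most 12, crops included, and the job is handed in when it is done.

```bash
ls; mkdir -p pics; python3 - <<'E'
from plant import robot
import cv2,numpy as np
for n in("scene","top"):
    c=robot.read_camera(n);cv2.imwrite(f"pics/{n}0.png",c["image"]);np.savez(f"pics/{n}0.npz",**c)
    print(n,c["K"].tolist(),np.round(c["R"],4).tolist(),c["t"], (-c["R"].T@c["t"]))
s=robot.read_state();print(s)
E
```

```text
pics
scene [[388.32828261799125, 0.0, 318.18075149009474], [0.0, 388.32828261799125, 198.34270470811026], [0.0, 0.0, 1.0]] [[-0.4868, 0.8735, -0.0003], [0.7145, 0.398, -0.5755], [-0.5025, -0.2804, -0.8178]] [ 0.33029507 -0.3187144   1.25964857] [1.02150607 0.19155238 0.84688916]
top [[400.9640293500813, 0.0, 324.13980630783635], [0.0, 400.9640293500813, 208.34840981056223], [0.0, 0.0, 1.0]] [[-0.0118, -0.9999, -0.0122], [-0.9963, 0.0128, -0.0845], [0.0846, 0.0112, -0.9963]] [-0.02360263  0.58350308  1.06289353] [ 0.49111844 -0.04293709  1.10803189]
{'t': 0.1, 'q': array([ 1.01557572e+00,  1.31086598e-01,  1.48914880e+00, -6.51681342e-06,
        1.52300647e+00, -8.54246169e-02]), 'dq': array([ 8.50776204e-04, -2.61570525e-03, -2.40199277e-03, -1.48359553e-03,
       -5.41742240e-05,  9.34751636e-04]), 'joint_torque': array([ 1.54954923e-03, -5.61338782e+01, -4.93096447e+01,  7.70160207e-02,
        2.92205682e-02, -1.35575142e-04]), 'tool_pos': array([0.27134979, 0.5345662 , 0.21770363]), 'orientation': array([-7.31066024e-01, -3.05481867e+00,  2.46162475e-03]), 'force': array([ 0.96932617,  0.05215366, -0.11165321]), 'wrist_torque': array([-0.01721   ,  0.02237919, -0.06025252]), 'opening': 0.09328095077942601}
```

View pics/scene0.png

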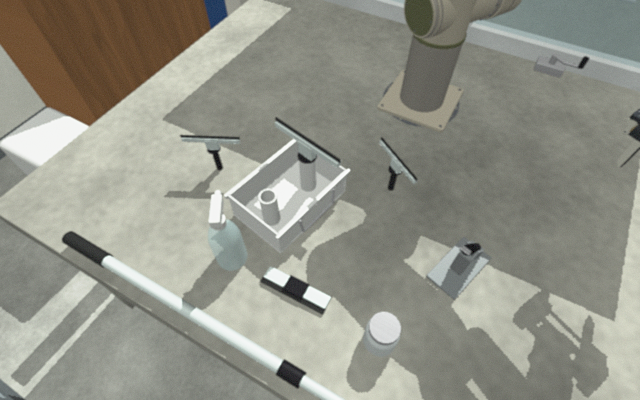

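View pics/top0.png

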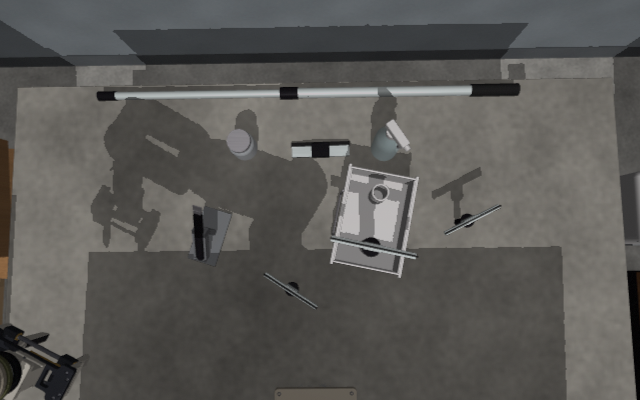

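The scene view shows the caddy with the T-squeegee at scene (307,145)/top (372,247), and the rest with the scraper at scene (465,255)/top (205,235). Possible mix-ups:
- **Squeegees:** free-standing ones at scene (213,145)/top (470,218) and scene (395,165)/top (290,290). The spare head is at top (320,149).
- **Scraper:** a look-alike rest at scene (560,65).

I choose the largest squeegee, the one in the caddy, and the scraper in the grey rest. I'll check both in a close crop.

```bash
python3 - <<'E'
import cv2,numpy as np
a=cv2.imread("pics/top0.png");b=cv2.imread("pics/scene0.png")
f=lambda im,x,y,w,h,s:cv2.resize(im[y:y+h,x:x+w],None,fx=s,fy=s,interpolation=cv2.INTER_CUBIC)
# 4 tiles 400x300
t=[f(a,170,195,80,60+15,5),f(b,415,225,80,75,5),f(a,320,160,107,100,3.75),f(b,220,110,140,140,2.68)]
t=[cv2.resize(x,(400,300)) if i<2 and False else x[:375,:400] for i,x in enumerate(t)]
out=np.zeros((600,800,3),np.uint8)
H=300
for i,x in enumerate(t):
    x=cv2.resize(x,None,fx=300/x.shape[0],fy=300/x.shape[0]);x=x[:,:400]
    out[(i//2)*300:(i//2)*300+300,(i%2)*400:(i%2)*400+x.shape[1]]=x
    print(i,x.shape)
out=np.clip(out.astype(float)*1.5,0,255).astype(np.uint8)
cv2.imwrite("pics/crop1.png",out)
E
```

```text
0 (300, 320, 3)
1 (300, 320, 3)
2 (300, 320, 3)
3 (300, 300, 3)
```

View pics/crop1.png

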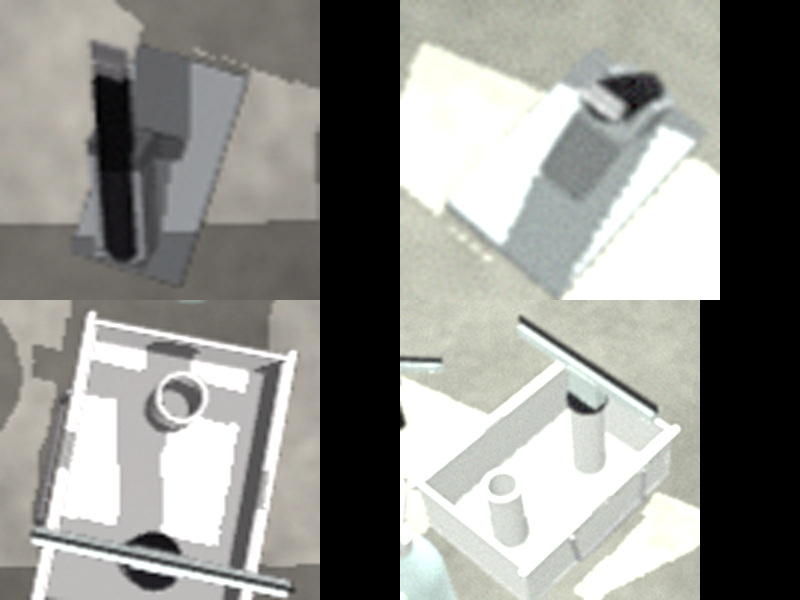

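```bash
cat > h.py <<'E'
import numpy as np,cv2
from scipy.spatial.transform import Rotation as Ro
C={n:dict(np.load(f"pics/{n}0.npz")) for n in("scene","top")}
def ray(n,px):
    c=C[n];d=c["R"].T@np.linalg.solve(c["K"],[*px,1.]);return -c["R"].T@c["t"],d/np.linalg.norm(d)
def onz(n,px,z):
    o,d=ray(n,px);return o+d*(z-o[2])/d[2]
def proj(n,X):
    c=C[n];p=c["K"]@(c["R"]@np.asarray(X)+c["t"]);return p[:2]/p[2]
def tri(pt,ps):
    (a,u),(b,v)=ray("top",pt),ray("scene",ps)
    s=np.linalg.lstsq(np.c_[u,-v],b-a,rcond=None)[0];p,q=a+s[0]*u,b+s[1]*v
    return (p+q)/2,np.linalg.norm(p-q)
E
python3 - <<'E'
from h import *
np.set_printoptions(precision=4,suppress=True)
# scraper silhouette in top
im=C["top"]["image"];g=im[200:265,185:215].max(2)
bl=(g<38).astype(np.uint8);n,l,st,ce=cv2.connectedComponentsWithStats(bl);k=1+st[1:,4].argmax()
m=(l==k);
for r in range(0,65,5):
    xs=np.where(m[r])[0]; print(200+r, (185+xs.min(),185+xs.max(),xs.size) if xs.size else None,end=' ')
print()
t0=lambda x,y:(170+x/4-.4,195+y/4-.4)
f=onz("top",t0(125,258),.024);h=onz("top",t0(108,44),.177);hh=onz("top",t0(112,74),.024+.17*np.sin(np.radians(50)))
print("foot",f,"head",h,"h170",hh,np.linalg.norm(h-f),np.degrees(np.arctan2(*(h-f)[1::-1])))
cs=[onz("top",t0(*p),.0) for p in((72,250),(182,287),(247,72))];print("base",cs,[np.linalg.norm(cs[1]-cs[0]),np.linalg.norm(cs[2]-cs[1])],np.degrees(np.arctan2(*(cs[2]-cs[1])[1::-1])))
t2=lambda x,y:(320+x/3-.4,160+y/3-.4)
t3=lambda x,y:(220+x/2.143-.3,110+y/2.143-.3)
print("cup",onz("top",t2(181,98),.105),onz("scene",t3(105,186),.105),tri(t2(181,98),t3(105,186)))
a,b=onz("top",t2(32,234),.19),onz("top",t2(290,287),.19)
print("blade",a,b,(a+b)/2,np.linalg.norm(a-b),np.degrees(np.arctan2(*(a-b)[1::-1])))
print("blade scene",onz("scene",t3(119,20),.19),onz("scene",t3(256,112),.19))
c=[onz("top",t2(*p),.09) for p in((92,16),(296,55))];print("caddy far corners",c,np.degrees(np.arctan2(*(c[0]-c[1])[1::-1])),np.linalg.norm(c[0]-c[1]))
print("scraper head scene",onz("scene",(415+203/4,225+97/4),.177))
E
```

```text
200 None 205 None 210 None 215 (np.int64(193), np.int64(201), 9) 220 (np.int64(194), np.int64(202), 9) 225 (np.int64(194), np.int64(202), 9) 230 (np.int64(194), np.int64(203), 10) 235 (np.int64(195), np.int64(202), 8) 240 (np.int64(195), np.int64(202), 8) 245 (np.int64(195), np.int64(202), 8) 250 (np.int64(196), np.int64(202), 7) 255 (np.int64(196), np.int64(203), 8) 260 None 
foot [0.4502 0.3031 0.024 ] head [0.5805 0.266  0.177 ] h170 [0.5646 0.2709 0.1542] 0.20433538257846878 -15.885746812755619
base [array([0.4552, 0.3475, 0.    ]), array([0.4291, 0.2711, 0.    ]), array([0.5767, 0.2275, 0.    ])] [np.float64(0.0806903052322266), np.float64(0.1539281981775722)] -16.47043858774388
cup [ 0.6151 -0.1725  0.105 ] [ 0.6175 -0.1667  0.105 ] (array([ 0.6149, -0.1715,  0.099 ]), np.float64(0.003938182464210328))
blade [ 0.5019 -0.0458  0.19  ] [ 0.4596 -0.2404  0.19  ] [ 0.4807 -0.1431  0.19  ] 0.1991257545088149 77.73169570940387
blade scene [ 0.4638 -0.2384  0.19  ] [ 0.5092 -0.041   0.19  ]
caddy far corners [array([ 0.6887, -0.1   ,  0.09  ]), array([ 0.6526, -0.2732,  0.09  ])] 78.21351557576776 0.17690343093472113
scraper head scene [0.5762 0.2693 0.177 ]
```

The crop confirms the choice: scraper in the grey rest (head at top (197,206), foot at (201,259)), empty cup at top (380,193), and the large squeegee in the holster. The two views agree to about 5 mm, and the measured lengths of 204, 154, 81 and 199 mm fit the given sizes of 200, 150, 80 and 204 mm. Now I'll plan the approach.

```bash
cat >> h.py <<'E'
D=np.array([np.cos(np.radians(50))*np.cos(np.radians(-16.2)),np.cos(np.radians(50))*np.sin(np.radians(-16.2)),np.sin(np.radians(50))])
F=np.array([.453,.303,.024])
def frame(z,y):
    z=z/np.linalg.norm(z);y=y-z*(y@z);y/=np.linalg.norm(y);return Ro.from_matrix(np.c_[np.cross(y,z),y,z])
az=lambda a:np.array([np.cos(np.radians(a)),np.sin(np.radians(a)),0])
def go(p,R0,R=None,P=None):
    "turn (deg, about tool axes), then shift (cm) in the turned axes, from the pose p,R0"
    R=R or R0
    print("turn",(R0.inv()*R).as_rotvec(degrees=True).round(2), "shift after turn",((R.inv().apply(np.asarray(P)-p))*100).round(2) if P is not None else "")
def now():
    from plant import robot
    s=robot.read_state();return s["tool_pos"],Ro.from_rotvec(s["orientation"]),s
E
python3 - <<'E'
from h import *
p,R,s=now()
G=frame(-D,az(73.8));T1=np.array([.64,.25,.33])
go(p,R,None,T1); go(T1,R,G,F+.231*D)
go(p,R,G,F+.231*D)
E
```

```text
turn [0. 0. 0.] shift after turn [-45.75  -8.7  -11.22]
turn [  3.65  39.86 -10.31] shift after turn [-4.78 -0.13 12.83]
turn [  3.65  39.86 -10.31] shift after turn [-30.76 -17.17 -23.63]
```

```bash
python3 -m inch '[[[-2,0,-3,0,0,0,-1],[-4,0,-3,0,0,0,-1],[-4,-1,-2,0,0,0,-1],[-4,-1,-2,0,0,0,-1],[-4,-1,-1.2,0,0,0,-1]]]' && python3 -m inch '[[[-4,-1,0,0,0,0,-1],[-4,-1,0,0,0,0,-1],[-4,-1,0,0,0,0,-1],[-4,-1,0,0,0,0,-1],[-4,-1,0,0,0,0,-1]]]' && python3 -m inch '[[[-4,-0.7,0,0.6,6.6,-1.7,-1],[-3.7,0,0,0.6,6.6,-1.7,-1],[0,0,0,0.6,6.6,-1.7,-1],[0,0,0,0.6,6.6,-1.7,-1],[0,0,0,0.6,6.6,-1.7,-1]]]' && python3 -m inch '[[[0,0,0,0.6,6.8,-1.8,-1],[0,0,0,0,0,0,-1],[0,0,0,0,0,0,-1]]]'
python3 - <<'E'
from h import *
p,R,s=now();print(s["t"],s["q"],p)
G=frame(-D,az(73.8));go(p,R,G,F+.231*D)
E
```

```text
t: 0.6
tool_pos: [0.4197, 0.4259, 0.3323]
orientation: [0.73, 3.055, 0.002]
force: [-0.2, 1.3, 0.7]
opening: 0.0927
t: 1.1
tool_pos: [0.5751, 0.2903, 0.3301]
orientation: [-0.731, -3.055, 0.001]
force: [0.7, -0.4, 0.1]
opening: 0.0931
t: 1.6
tool_pos: [0.6361, 0.2535, 0.3271]
orientation: [-0.421, -2.556, -0.106]
force: [1.4, 1.4, 0.6]
opening: 0.093
t: 1.9
tool_pos: [0.6339, 0.2556, 0.3226]
orientation: [-0.383, -2.477, -0.122]
force: [0.3, 0.1, -0.1]
opening: 0.0927
1.9 [ 0.15994525  1.10311966  0.1005492   0.44431474  2.47592954 -0.82713246] [0.63393569 0.25562596 0.32262624]
turn [ 0.67  3.39 -1.16] shift after turn [-4.87 -0.5  11.79]
```

```bash
python3 -m inch '[[[-1.2,-0.1,2.5,0,0,0,-1],[-1.2,-0.1,2.5,0,0,0,-1],[-1.2,-0.1,2.5,0,0,0,-1],[-1.2,-0.1,2,0.6,3.4,-1.1,-1],[0,0,0,0,0,0,-1]]]' && python3 -m inch '[[[0,0,0,0,0,0,-1]]]'
python3 - <<'E'
from h import *
from plant import robot
p,R,s=now();print(s["t"],s["q"],p)
G=frame(-D,az(73.8));go(p,R,G,F+.231*D);go(p,R,G,F+.131*D)
out=[]
for n,(x,y,w,h) in dict(top=(150,170,130,110),scene=(390,180,130,110)).items():
    im=robot.read_camera(n)["image"];out.append(cv2.resize(im[y:y+h,x:x+w],None,fx=3,fy=3,interpolation=cv2.INTER_CUBIC))
cv2.imwrite("pics/pre.png",np.clip(np.hstack(out)*1.4,0,255))
E
```

```text
t: 2.4
tool_pos: [0.6129, 0.2572, 0.2207]
orientation: [-0.345, -2.422, -0.125]
force: [0.4, 0.7, -1.3]
opening: 0.0929
t: 2.5
tool_pos: [0.6153, 0.2576, 0.2259]
orientation: [-0.345, -2.432, -0.129]
force: [0.5, 0.3, 0.1]
opening: 0.0928
2.5 [ 0.16119431  0.98829844  0.47887746  0.37206737  2.27821098 -0.97272787] [0.61533042 0.2575926  0.22592375]
turn [0.19 0.49 0.13] shift after turn [-0.07 -0.17  3.2 ]
turn [0.19 0.49 0.13] shift after turn [-0.07 -0.17 13.2 ][ WARN:0@3.800] global loadsave.cpp:1063 imwrite_ Unsupported depth image for selected encoder is fallbacked to CV_8U.
```

View pics/pre.png

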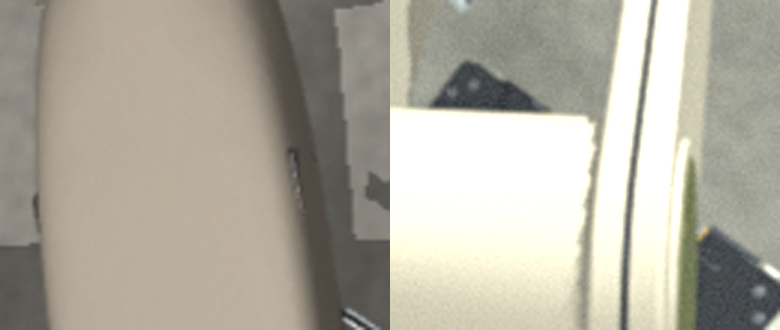

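Arm covers both views here, showing only the gripper body. I'll advance along the axis watching the force.

```bash
python3 -m inch '[[[0,-0.1,2,0.2,0.5,0.1,-1],[0,-0.1,2,0,0,0,-1],[0,0,2,0,0,0,-1],[0,0,2,0,0,0,-1],[0,0,2,0,0,0,-1]]]' && python3 -m inch '[[[0,0,1,0,0,0,-1],[0,0,1,0,0,0,-1],[0,0,0.8,0,0,0,-1],[0,0,0,0,0,0,-1],[0,0,0,0,0,0,-1]]]'
python3 - <<'E'
from h import *
p,R,s=now();print(s["t"],p,s["force"])
G=frame(-D,az(73.8));go(p,R,G,F+.131*D)
E
```

```text
t: 3.1
tool_pos: [0.5542, 0.2738, 0.1494]
orientation: [-0.344, -2.425, -0.128]
force: [0.4, -0.0, 0.0]
opening: 0.093
t: 3.6
tool_pos: [0.5359, 0.2784, 0.1258]
orientation: [-0.344, -2.419, -0.126]
force: [0.9, 0.2, 0.8]
opening: 0.0929
3.6 [0.53591792 0.27840228 0.12577783] [0.90769329 0.23587711 0.76050411]
turn [-0.02 -0.24 -0.  ] shift after turn [0.08 0.05 0.26]
```

Close gently with low force at first, then firm up.

```bash
python3 -m inch '[[[0,0,0.2,0,0,0,0],[0,0,0,0,0,0,0.5],[0,0,0,0,0,0,1],[0,0,0,0,0,0,1],[0,0,0,0,0,0,1]]]' 10 && python3 -m inch '[[[0,0,0,0,0,0,1],[0,0,0,0,0,0,1],[0,0,0,0,0,0,1],[0,0,0,0,0,0,1],[0,0,0,0,0,0,1]]]' 10;  python3 -m inch '[[[0,0,0,0,0,0,1],[0,0,0,0,0,0,1],[0,0,0,0,0,0,1]]]' 35
```

```text
t: 4.1
tool_pos: [0.5342, 0.2787, 0.1234]
orientation: [-0.344, -2.417, -0.125]
force: [-0.3, 0.0, 0.6]
opening: 0.0577
t: 4.6
tool_pos: [0.5341, 0.2791, 0.1234]
orientation: [-0.344, -2.417, -0.126]
force: [-0.7, 1.5, -0.8]
opening: 0.0217
t: 4.9
tool_pos: [0.5342, 0.2792, 0.1234]
orientation: [-0.344, -2.418, -0.126]
force: [0.2, 4.0, -0.9]
opening: 0.0213
```

Opening 21 mm matches the 22 mm handle. Draw it out along the channel, then up.

```bash
python3 -m inch '[[[0,0,-1,0,0,0,1],[0,0,-2,0,0,0,1],[0,0,-2,0,0,0,1],[0,0,-2,0,0,0,1],[0.6,0,-1.7,0,0,0,1]]]' && python3 -m inch '[[[1.2,0,-1.5,0,0,0,1],[1.3,0,-1.5,0,0,0,1],[1.3,0,-1.5,0,0,0,1],[1.3,0,-1.5,0,0,0,1],[1.3,0,-1.5,0,0,0,1]]]' && python3 -m inch '[[[1.3,0,-1.5,0,-2,0,1],[1.3,0,-1.5,0,-4,0,1],[1.3,0,-1.5,0,-4,0,1],[0,0,0,0,-4,0,1],[0,0,0,0,-4,0,1]]]' && python3 -m inch '[[[0,0,0,0,-4,0,1],[0,0,0,0,-4,0,1],[0,0,0,0,-4,0,1],[0,0,0,0,-4,0,1],[0,0,0,0,-4,0,1]]]'
python3 - <<'E'
from h import *
from plant import robot
p,R,s=now();print(s["t"],p,s["q"],s["opening"])
go(p,R,frame(np.array([0,0,-1.]),az(78)),[.58,-.08,.38])
out=[]
for n in("top","scene"):
    im=robot.read_camera(n)["image"];out.append(cv2.resize(im,None,fx=.625,fy=.625,interpolation=cv2.INTER_AREA))
    cv2.imwrite(f"pics/{n}1.png",im)
cv2.imwrite("pics/lift.png",np.hstack(out))
E
```

```text
t: 5.4
tool_pos: [0.5843, 0.2639, 0.1931]
orientation: [-0.345, -2.417, -0.124]
force: [0.3, 3.5, -3.3]
opening: 0.0213
t: 5.9
tool_pos: [0.5832, 0.2641, 0.2937]
orientation: [-0.345, -2.417, -0.124]
force: [0.5, 1.9, -0.9]
opening: 0.0214
t: 6.4
tool_pos: [0.5803, 0.265, 0.3537]
orientation: [-0.389, -2.733, -0.075]
force: [-1.6, 0.7, -1.4]
opening: 0.0218
t: 6.9
tool_pos: [0.5798, 0.265, 0.3526]
orientation: [-0.438, -3.073, -0.006]
force: [0.9, 0.3, -0.6]
opening: 0.0213
6.9 [0.579784   0.26496195 0.35256074] [ 0.33603895  0.25282691  1.10946088  0.02116027  1.81043538 -0.94719951] 0.021265471296278482
turn [ 0.   -2.14 -4.21] shift after turn [ -7.19 -33.74  -2.74]
```

View pics/lift.png

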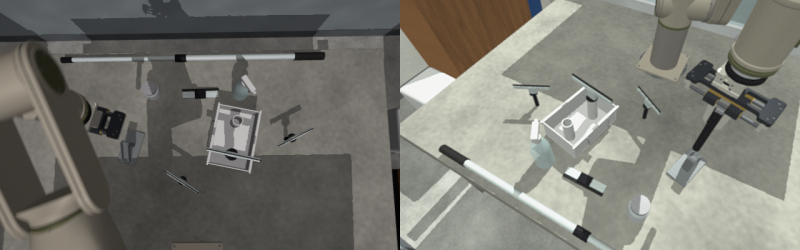

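Scraper is out of the rest, hanging below the gripper (scene approx (515,184)→(475,243)), everything else in place. Move over the cup.

```bash
python3 -m inch '[[[-0.5,-1.5,-1.5,0,-1.1,-2.1,1],[-1,-2.5,-1.5,0,-1,-2.1,1],[-1,-3,-1.5,0,0,0,1],[-1,-3.5,-0.5,0,0,0,1],[-1,-3.5,0,0,0,0,1]]]' && python3 -m inch '[[[-1,-3.5,0,0,0,0,1],[-1,-3.5,0,0,0,0,1],[-1,-3.5,0,0,0,0,1],[-1,-3.5,0,0,0,0,1],[-1,-3.5,0,0,0,0,1]]]' && python3 -m inch '[[[-1,-3.5,0,0,0,0,1],[-1,-3,0,0,0,0,1],[-1,-2.5,0,0,0,0,1],[0,-1.5,0,0,0,0,1],[0,0,0,0,0,0,1]]]' && python3 -m inch '[[[0,0,0,0,0,0,1],[0,0,0,0,0,0,1]]]'
python3 - <<'E'
from h import *
from plant import robot
p,R,s=now();print(s["t"],p,s["q"],s["opening"])
go(p,R,frame(np.array([0,0,-1.]),az(78)),[.616,-.171,.40])
z=R.apply([0,0,1])
for n in("top","scene"):
    print(n,"tcp",proj(n,p),"foot",proj(n,p+.131*z),"cup",proj(n,[.616,-.171,.105]))
    im=robot.read_camera(n)["image"];cv2.imwrite(f"pics/{n}2.png",im)
im=cv2.imread("pics/scene2.png")[60:240,180:400]
cv2.imwrite("pics/over.png",cv2.resize(im,None,fx=3.3,fy=3.3,interpolation=cv2.INTER_CUBIC))
E
```

```text
t: 7.5
tool_pos: [0.5941, 0.1173, 0.4026]
orientation: [-0.328, -3.12, -0.003]
force: [0.9, 0.2, -1.8]
opening: 0.0214
t: 8.0
tool_pos: [0.6061, -0.0647, 0.4007]
orientation: [-0.328, -3.118, -0.003]
force: [0.7, -0.3, -1.0]
opening: 0.0215
t: 8.5
tool_pos: [0.6134, -0.1738, 0.4]
orientation: [-0.332, -3.118, -0.003]
force: [-0.0, 0.0, -1.1]
opening: 0.0211
t: 8.7
tool_pos: [0.6142, -0.1705, 0.4009]
orientation: [-0.326, -3.121, -0.003]
force: [-0.3, 0.3, -1.0]
opening: 0.0214
8.7 [ 0.61423659 -0.17048329  0.40088576] [-3.51538566e-01  2.45046987e-01  1.03036631e+00  6.95008349e-04
  1.87023836e+00 -1.71410890e+00] 0.021442247909840513
turn [ 0.07 -0.22  0.08] shift after turn [-0.18 -0.01  0.09]
top tcp [399.8345022 172.0796821] foot [388.76925905 183.16901856] cup [379.33021936 191.92647286]
scene tcp [249.99979664  95.08224153] foot [259.65221513 146.82025471] cup [267.51779001 195.32686006]
```

View pics/over.png

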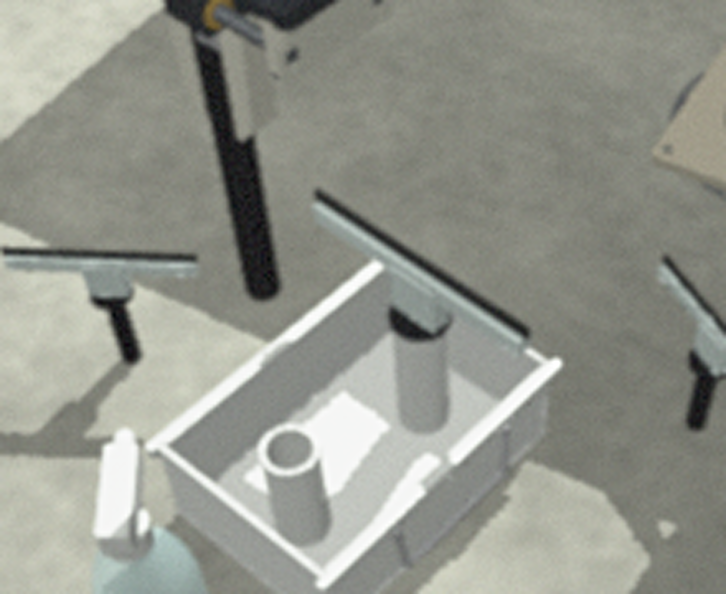

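Foot measured at (259.4,147.9) against predicted (259.7,146.8), cup at (267.9,196.1) against (267.5,195.3): the scraper is true to the tool axis. Descend.

```bash
python3 -m inch '[[[-0.2,0,2,0,-0.2,0,1],[0,0,3,0,0,0,1],[0,0,3,0,0,0,1],[0,0,3,0,0,0,1],[0,0,2,0,0,0,1]]]' && python3 -m inch '[[[0,0,1.5,0,0,0,1],[0,0,1,0,0,0,1],[0,0,1,0,0,0,1],[0,0,1,0,0,0,1],[0,0,1,0,0,0,1]]]' && python3 -m inch '[[[0,0,1,0,0,0,1],[0,0,1,0,0,0,1],[0,0,1,0,0,0,1],[0,0,1,0,0,0,1],[0,0,0,0,0,0,1]]]'
python3 - <<'E'
from h import *
from plant import robot
p,R,s=now();print(s["t"],p,s["force"],s["wrist_torque"],s["opening"])
im=robot.read_camera("scene")["image"];cv2.imwrite("pics/scene3.png",im)
cv2.imwrite("pics/ins.png",cv2.resize(im[90:270,180:400],None,fx=3.3,fy=3.3,interpolation=cv2.INTER_CUBIC))
E
```

```text
t: 9.3
tool_pos: [0.6153, -0.1706, 0.2679]
orientation: [-0.326, -3.122, -0.002]
force: [0.4, -0.0, -1.0]
opening: 0.0215
t: 9.8
tool_pos: [0.6166, -0.1722, 0.2157]
orientation: [0.328, 3.123, 0.001]
force: [-0.4, 0.7, -1.1]
opening: 0.0213
t: 10.3
tool_pos: [0.615, -0.1717, 0.1732]
orientation: [-0.328, -3.121, -0.002]
force: [-0.7, 0.1, -0.9]
opening: 0.0214
10.3 [ 0.61502284 -0.17166745  0.1731701 ] [-0.74914429  0.0933734  -0.89254909] [-0.03368038 -0.00729663 -0.05898532] 0.021415695328332894
```

View pics/ins.png

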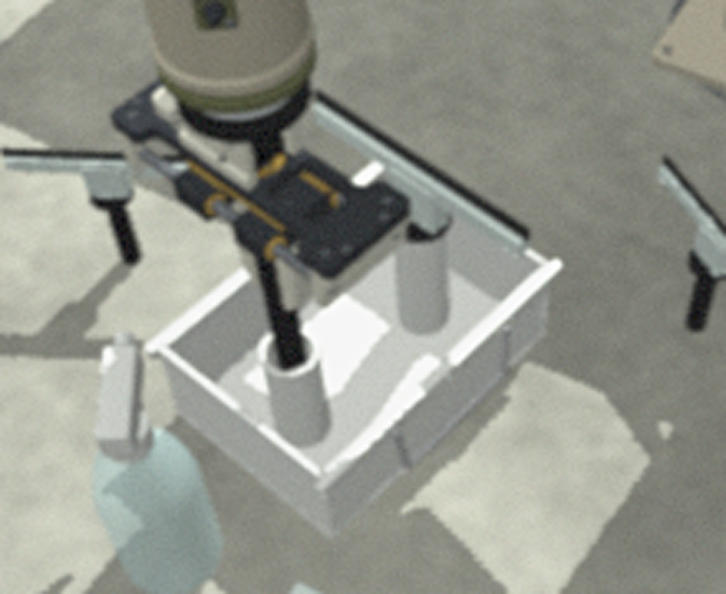

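Scraper enters the cup cleanly (rim at about (268,198)), with no side force. Lower the last part gently.

```bash
python3 -m inch '[[[0,0,0.7,0,0,0,1],[0,0,0.7,0,0,0,1],[0,0,0.4,0,0,0,1],[0,0,0.2,0,0,0,1],[0,0,0,0,0,0,1]]]' && python3 -m inch '[[[0,0,0.2,0,0,0,1],[0,0,0,0,0,0,1]]]' && python3 -m inch '[[[0,0,0.2,0,0,0,1],[0,0,0,0,0,0,1]]]'&& python3 -m inch '[[[0,0,0.2,0,0,0,1],[0,0,0,0,0,0,1]]]'
```

```text
t: 10.85
tool_pos: [0.6158, -0.1719, 0.155]
orientation: [-0.328, -3.123, -0.001]
force: [-0.1, -0.7, -1.0]
opening: 0.0214
t: 11.05
tool_pos: [0.6161, -0.172, 0.1535]
orientation: [-0.328, -3.124, -0.001]
force: [0.4, 0.6, -1.0]
opening: 0.0216
t: 11.25
tool_pos: [0.616, -0.172, 0.1513]
orientation: [-0.328, -3.124, -0.001]
force: [-0.8, -1.1, -1.3]
opening: 0.0212
t: 11.45
tool_pos: [0.6159, -0.172, 0.1492]
orientation: [-0.328, -3.124, -0.001]
force: [0.1, 0.7, -1.3]
opening: 0.0214
```

```bash
python3 -m inch '[[[0,0,0.2,0,0,0,1],[0,0,0,0,0,0,1]]]' && python3 -m inch '[[[0,0,0.15,0,0,0,1],[0,0,0,0,0,0,1]]]'&& python3 -m inch '[[[0,0,0.15,0,0,0,1],[0,0,0,0,0,0,1]]]'
```

```text
t: 11.65
tool_pos: [0.6159, -0.172, 0.1472]
orientation: [-0.328, -3.124, -0.001]
force: [-0.1, 0.3, -0.7]
opening: 0.0215
t: 11.85
tool_pos: [0.616, -0.172, 0.1457]
orientation: [-0.328, -3.124, -0.001]
force: [0.3, 0.1, -0.4]
opening: 0.0217
t: 12.05
tool_pos: [0.616, -0.172, 0.1443]
orientation: [-0.328, -3.124, -0.001]
force: [0.2, 0.2, -0.8]
opening: 0.0216
```

```bash
python3 -m inch '[[[0,0,0.15,0,0,0,1],[0,0,0,0,0,0,1]]]' && python3 -m inch '[[[0,0,0.15,0,0,0,1],[0,0,0,0,0,0,1]]]'&& python3 -m inch '[[[0,0,0.15,0,0,0,1],[0,0,0,0,0,0,1]]]'
```

```text
t: 12.25
tool_pos: [0.616, -0.172, 0.1428]
orientation: [-0.328, -3.124, -0.001]
force: [0.0, -0.1, -0.4]
opening: 0.0214
t: 12.45
tool_pos: [0.6159, -0.172, 0.1412]
orientation: [-0.328, -3.124, -0.001]
force: [0.2, -0.9, -0.7]
opening: 0.0211
t: 12.65
tool_pos: [0.6163, -0.172, 0.1403]
orientation: [0.328, 3.124, 0.001]
force: [0.3, -0.7, 0.6]
opening: 0.0216
```

Contact is just felt. Release and withdraw upwards.

```bash
python3 -m inch '[[[0,0,0,0,0,0,0.3],[0,0,0,0,0,0,0],[0,0,0,0,0,0,-0.5],[0,0,0,0,0,0,-0.5],[0,0,0,0,0,0,-0.5]]]' && python3 -m inch '[[[0,0,0,0,0,0,-0.5],[0,0,-1,0,0,0,-0.5],[0,0,-2,0,0,0,-0.5],[0,0,-2,0,0,0,-0.5],[0,0,-3,0,0,0,-0.5]]]' && python3 -m inch '[[[0,0,-3,0,0,0,-0.5],[0,0,-3,0,0,0,-0.5],[0,0,-3,0,0,0,-0.5],[3,0,-3,0,0,-8,-1],[4,0,0,0,0,-8,-1]]]' && python3 -m inch '[[[4,0,0,0,0,-8,-1],[3,0,0,0,0,-8,-1],[0,0,0,0,0,-8,-1],[0,0,0,0,0,-8,-1],[0,0,0,0,0,-8,-1]]]' && python3 -m inch '[[[0,0,0,0,0,-8,-1],[0,0,0,0,0,-8,-1],[0,0,0,0,0,-8,-1],[0,0,0,0,0,-8,-1],[0,0,0,0,0,0,-1]]]'
python3 - <<'E'
from h import *
from plant import robot
p,R,s=now();print(s["t"],p,s["q"],s["opening"])
go(p,R,frame(np.array([0,0,-1.]),az(-12)),[.479,-.143,.25])
out=[]
for n,(x,y) in dict(top=(315,130),scene=(205,80)).items():
    im=robot.read_camera(n)["image"];cv2.imwrite(f"pics/{n}4.png",im)
    out.append(cv2.resize(im[y:y+150,x:x+130],None,fx=3,fy=3,interpolation=cv2.INTER_CUBIC))
cv2.imwrite("pics/rel.png",np.hstack(out))
E
```

```text
t: 13.15
tool_pos: [0.6161, -0.172, 0.14]
orientation: [-0.328, -3.124, -0.001]
force: [0.7, 0.5, 0.4]
opening: 0.0569
t: 13.65
tool_pos: [0.6153, -0.1718, 0.22]
orientation: [-0.328, -3.122, -0.002]
force: [0.5, -0.0, 0.5]
opening: 0.0699
t: 14.15
tool_pos: [0.5483, -0.1633, 0.3456]
orientation: [-0.12, 3.132, -0.003]
force: [0.2, 0.2, 0.8]
opening: 0.0812
t: 14.65
tool_pos: [0.4887, -0.1438, 0.3405]
orientation: [1.093, -2.928, 0.033]
force: [0.4, -0.3, 0.1]
opening: 0.0927
t: 15.15
tool_pos: [0.51, 0.0065, 0.3263]
orientation: [1.565, -2.618, 0.159]
force: [0.2, -0.2, 0.4]
opening: 0.093
15.15 [0.50997402 0.00648628 0.32634865] [ 0.01114098 -0.10318855  1.53602343 -0.13564441  1.73024152 -2.65703912] 0.093044868051622
turn [-11.02   2.16 163.37] shift after turn [-15.27   0.08   7.63]
```

View pics/rel.png

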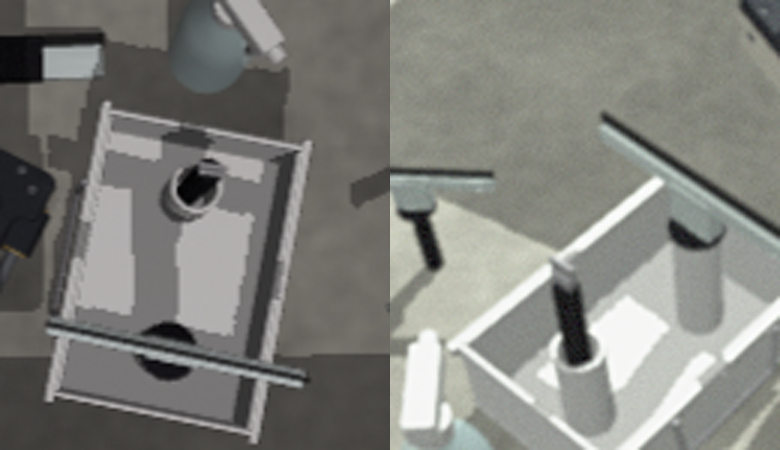

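Scraper stands in the cup, released (head at about top (384,187)). Squeegee unmoved, with blade ends at top (331,237) and (418,256). I turned the wrist the wrong way and it reached its range limit, so I'll turn it back.

```bash
python3 -m inch '[[[0,0,0,-0.55,0.11,8.17,-1],[0,0,0,-0.55,0.11,8.17,-1],[0,0,0,-0.55,0.11,8.17,-1],[0,0,0,-0.55,0.11,8.17,-1],[0,0,0,-0.55,0.11,8.17,-1]]]' && python3 -m inch '[[[0,0,0,-0.55,0.11,8.17,-1],[0,0,0,-0.55,0.11,8.17,-1],[0,0,0,-0.55,0.11,8.17,-1],[0,0,0,-0.55,0.11,8.17,-1],[0,0,0,-0.55,0.11,8.17,-1]]]' && python3 -m inch '[[[0,0,0,-0.55,0.11,8.17,-1],[0,0,0,-0.55,0.11,8.17,-1],[0,0,0,-0.55,0.11,8.17,-1],[0,0,0,-0.55,0.11,8.17,-1],[0,0,0,-0.55,0.11,8.17,-1]]]' && python3 -m inch '[[[0,0,0,-0.55,0.11,8.17,-1],[0,0,0,-0.55,0.11,8.17,-1],[0,0,0,-0.55,0.11,8.17,-1],[0,0,0,-0.55,0.11,8.17,-1],[0,0,0,-0.55,0.11,8.17,-1]]]' && python3 -m inch '[[[0,0,0,0,0,0,-1],[0,0,0,0,0,0,-1]]]'
python3 - <<'E'
from h import *
p,R,s=now();print(s["t"],p,s["q"])
go(p,R,frame(np.array([0,0,-1.]),az(-12)),[.481,-.143,.25])
E
```

```text
t: 15.75
tool_pos: [0.5104, 0.0001, 0.3271]
orientation: [0.523, -3.017, 0.143]
force: [0.7, -0.7, 0.9]
opening: 0.0931
t: 16.25
tool_pos: [0.5104, 0.0, 0.3271]
orientation: [-0.57, -3.03, 0.107]
force: [-0.4, 0.1, 0.3]
opening: 0.0929
t: 16.75
tool_pos: [0.5104, 0.0, 0.3272]
orientation: [-1.607, -2.665, 0.057]
force: [-0.4, -0.1, -0.3]
opening: 0.0927
t: 17.25
tool_pos: [0.5104, -0.0, 0.3271]
orientation: [2.458, 1.953, 0.001]
force: [0.5, -0.3, 0.4]
opening: 0.093
t: 17.45
tool_pos: [0.5103, 0.0007, 0.3269]
orientation: [2.447, 1.968, 0.0]
force: [-0.3, -0.1, 0.2]
opening: 0.0928
17.45 [0.51033891 0.0007052  0.32692422] [-9.83749088e-02 -1.33177824e-01  1.55638513e+00 -1.00321331e-03
  1.71740306e+00  1.17745208e-01]
turn [ 0.06  0.05 -0.39] shift after turn [-14.67   0.12   7.69]
```

```bash
python3 -m inch '[[[-2,0,0,0,0,-0.4,-1],[-4,0.1,0,0,0,0,-1],[-4,0,0,0,0,0,-1],[-3,0,0,0,0,0,-1],[-1.7,0,0,0,0,0,-1]]]' && python3 -m inch '[[[0,0,2,0,0,0,-1],[0,0,3,0,0,0,-1],[0,0,3,0,0,0,-1],[0,0,3,0,0,0,-1],[0,0,0,0,0,0,-1]]]'
python3 - <<'E'
from h import *
p,R,s=now();print(s["t"],p,s["force"])
go(p,R,frame(np.array([0,0,-1.]),az(-12)),[.481,-.143,.141])
E
```

```text
t: 17.95
tool_pos: [0.4795, -0.1447, 0.3266]
orientation: [2.441, 1.976, -0.002]
force: [-0.5, 0.6, -0.5]
opening: 0.0934
t: 18.45
tool_pos: [0.4777, -0.1416, 0.2119]
orientation: [-2.436, -1.974, 0.007]
force: [-0.8, 1.0, 0.3]
opening: 0.0929
18.45 [ 0.47765159 -0.14159585  0.21189934] [-0.77016722  0.99537582  0.31136018]
turn [-0.43 -0.03  0.03] shift after turn [-0.07  0.36  7.09]
```

```bash
python3 -m inch '[[[0,0.2,1.5,0,0,0,-1],[0,0,2,0,0,0,-1],[0,0,1.5,0,0,0,-1],[0,0,1.2,0,0,0,-1],[0,0,0.8,0,0,0,-1]]]' && python3 -m inch '[[[0,0,0,0,0,0,0],[0,0,0,0,0,0,0.5],[0,0,0,0,0,0,1],[0,0,0,0,0,0,1],[0,0,0,0,0,0,1]]]' 6 && python3 -m inch '[[[0,0,0,0,0,0,1],[0,0,0,0,0,0,1],[0,0,0,0,0,0,1],[0,0,0,0,0,0,1],[0,0,0,0,0,0,1]]]'
python3 - <<'E'
from h import *
p,R,s=now();print(s["t"],p,s["force"],s["wrist_torque"],s["opening"])
E
```

```text
t: 18.95
tool_pos: [0.4823, -0.1427, 0.1459]
orientation: [2.442, 1.975, -0.001]
force: [-0.1, 0.3, 0.5]
opening: 0.093
t: 19.45
tool_pos: [0.4826, -0.1428, 0.147]
orientation: [2.442, 1.974, 0.0]
force: [0.4, 1.1, 0.4]
opening: 0.0574
t: 19.95
tool_pos: [0.4821, -0.1426, 0.1464]
orientation: [2.443, 1.974, -0.001]
force: [0.6, -0.2, -2.0]
opening: 0.0178
19.95 [ 0.4821157  -0.14260971  0.14642005] [ 0.6100904  -0.1510662  -2.04395209] [-0.05974611  0.06121475  0.03350073] 0.01778518988057126
```

Opening 17.8 mm matches the hub. I'll regrip 5 mm lower for a better centred hold, then firm up and lift.

```bash
python3 -m inch '[[[0,0,0,0,0,0,0.3],[0,0,0,0,0,0,0.3],[0,0,0.3,0,0,0,0.3],[0,0,0.3,0,0,0,0.3],[0,0,0,0,0,0,0.3]]]' && python3 -m inch '[[[0,0,0,0,0,0,1],[0,0,0,0,0,0,1],[0,0,0,0,0,0,1],[0,0,0,0,0,0,1],[0,0,0,0,0,0,1]]]' 8 && python3 -m inch '[[[0,0,0,0,0,0,1],[0,0,0,0,0,0,1],[0,0,0,0,0,0,1]]]' 45 && python3 -m inch '[[[0,0,-0.5,0,0,0,1],[0,0,-1,0,0,0,1],[0,0,-1,0,0,0,1],[0,0,-1,0,0,0,1],[0,0,-1,0,0,0,1]]]'
```

```text
t: 20.45
tool_pos: [0.4819, -0.1425, 0.1397]
orientation: [-2.443, -1.975, 0.001]
force: [0.5, 0.0, -0.1]
opening: 0.0324
t: 20.95
tool_pos: [0.4824, -0.1426, 0.1405]
orientation: [2.443, 1.974, -0.001]
force: [-0.6, -0.6, -0.4]
opening: 0.0176
t: 21.25
tool_pos: [0.4823, -0.1427, 0.1405]
orientation: [2.443, 1.974, -0.001]
force: [-0.1, -0.7, 0.8]
opening: 0.0179
t: 21.75
tool_pos: [0.4825, -0.1427, 0.1868]
orientation: [2.442, 1.974, -0.0]
force: [0.2, 0.2, -1.9]
opening: 0.0179
```

```bash
python3 -m inch '[[[0,0,-2,0,0,0,1],[0,0,-2,0,0,0,1],[0,0,-2.5,0,0,0,1],[0,0,-2.5,0,0,0,1],[0,0,-2.5,0,0,0,1]]]' && python3 -m inch '[[[0,0,-2.5,0,0,0,1],[0,0,-2.5,0,0,0,1],[0,0,-2.5,0,0,0,1],[0,0,-2.5,0,0,0,1],[0,0,-2,0,0,0,1]]]' && python3 -m inch '[[[0,0,-1.5,-2,0,0,1],[0,0,0,-3,0,0,1],[0,0,0,-4,0,0,1],[0,0,0,-4,0,0,1],[0,0,0,-4,0,0,1]]]' && python3 -m inch '[[[0,0,0,-4,0,0,1],[0,0,0,-4,0,0,1],[0,0,0,-4,0,0,1],[0,0,0,-4,0,0,1],[0,0,0,-4,0,0,1]]]' && python3 -m inch '[[[0,0,0,-4,0,0,1],[0,0,0,-3,0,0,1],[0,0,0,-1,0,0,1],[0,0,0,0,0,0,1],[0,0,0,0,0,0,1]]]' && python3 -m inch '[[[0,0,0,0,0,0,1],[0,0,0,0,0,0,1],[0,0,0,0,0,0,1]]]'
python3 - <<'E'
from h import *
from plant import robot
p,R,s=now();M=R.as_matrix();print(s["t"],p,s["q"],s["opening"])
print("tilt",np.degrees(np.arccos(-M[2,2])),"blade level err",np.degrees(np.arcsin(M[2,0])))
H=p-.019*M[:,2]; z=-M[:,2]; b=M[:,0]
pts=dict(hub=H,foot=H-.138*z,tipL=H+.033*z+.102*b,tipR=H+.033*z-.102*b)
for k,v in pts.items(): print(k,v,[proj(n,v).round(1) for n in("scene","top")])
out=[]
for n in("top","scene"):
    im=robot.read_camera(n)["image"];cv2.imwrite(f"pics/{n}5.png",im)
im=cv2.imread("pics/scene5.png");cv2.imwrite("pics/fin.png",cv2.resize(im[0:280,150:523],None,fx=2.1,fy=2.1,interpolation=cv2.INTER_CUBIC))
E
```

```text
t: 22.25
tool_pos: [0.4822, -0.1425, 0.3023]
orientation: [2.442, 1.974, -0.0]
force: [-0.1, 0.3, -1.7]
opening: 0.0174
t: 22.75
tool_pos: [0.4822, -0.1424, 0.423]
orientation: [2.441, 1.973, 0.001]
force: [-0.1, -0.3, -2.7]
opening: 0.0177
t: 23.25
tool_pos: [0.4821, -0.1423, 0.4361]
orientation: [2.25, 1.819, 0.275]
force: [-0.3, -0.5, -2.1]
opening: 0.0178
t: 23.75
tool_pos: [0.4819, -0.1422, 0.4359]
orientation: [2.007, 1.623, 0.546]
force: [-0.1, 0.8, -1.7]
opening: 0.0178
t: 24.25
tool_pos: [0.4927, -0.1464, 0.4399]
orientation: [1.915, 1.55, 0.634]
force: [-0.1, -0.3, -2.6]
opening: 0.0176
t: 24.55
tool_pos: [0.4929, -0.1463, 0.4395]
orientation: [1.915, 1.55, 0.634]
force: [-0.5, -1.3, -1.9]
opening: 0.0181
24.55 [ 0.49290506 -0.14632524  0.43954898] [-0.57646398 -0.89267905  2.06259968  0.2686319   1.24108996 -0.35636638] 0.01806943943878962
tilt 44.47607572219971 blade level err -0.0032099718868595353
hub [ 0.47988556 -0.14355182  0.4531063 ] [array([301.9,  32.6]), array([391.2, 248.6])]
foot [ 0.57444822 -0.1636956   0.35463736] [array([268.8, 103.5]), array([392.5, 197.3])]
tipL [ 0.47851834 -0.03897198  0.47664751] [array([356.5,  36.6]), array([326.6, 250.5])]
tipR [ 0.43602717 -0.23849767  0.47665894] [array([269.2,  -5.4]), array([455.5, 276.5])]
```

View pics/fin.png

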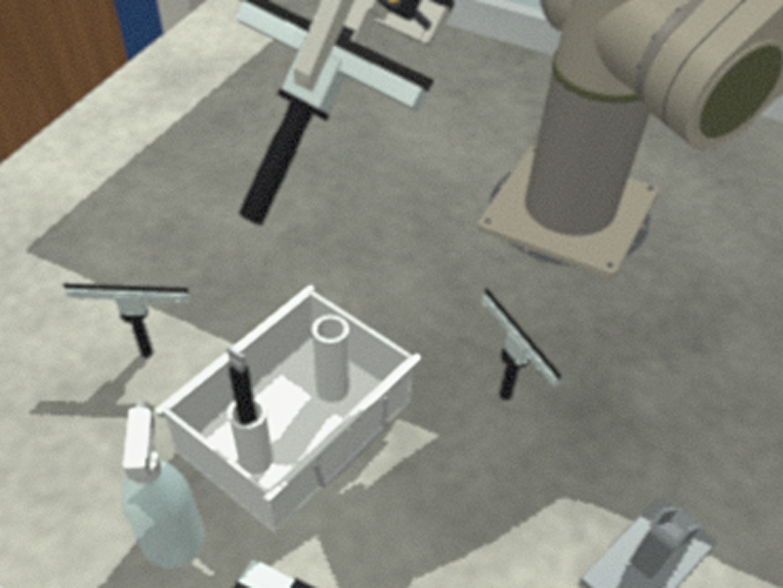

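The squeegee is held with the blade on top and level. The foot is seen at (270.5,103.8) against predicted (268.8,103.5), so it hasn't slipped. The scraper is still standing and the bystanders I can see are in place. Joint 2 is sitting at its limit, so I'll ease forward away from it.

```bash
python3 -m inch '[[[0,0.5,0.7,0,0,0,1],[0,1,1.2,0,0,0,1],[0,1,1.2,0,0,0,1],[0,0.8,0.9,0,0,0,1],[0,0,0,0,0,0,1]]]' && python3 -m inch '[[[0,0,0,-0.5,0,0,1],[0,0,0,0,0,0,1],[0,0,0,0,0,0,1],[0,0,0,0,0,0,1],[0,0,0,0,0,0,1]]]'
python3 - <<'E'
from h import *
from plant import robot
p,R,s=now();M=R.as_matrix();print(s["t"],p,s["q"],s["opening"],abs(s["dq"]).max())
print("tilt",np.degrees(np.arccos(-M[2,2])),"blade level err",np.degrees(np.arcsin(M[2,0])))
H=p-.019*M[:,2];print("foot",H+.138*M[:,2],[proj(n,H+.138*M[:,2]) for n in("scene","top")])
im={n:robot.read_camera(n)["image"] for n in("top","scene")}
cv2.imwrite("pics/fin2.png",np.hstack([cv2.resize(im[n],None,fx=.625,fy=.625,interpolation=cv2.INTER_AREA) for n in im]))
E
```

```text
t: 25.15
tool_pos: [0.5443, -0.1572, 0.4318]
orientation: [1.918, 1.552, 0.633]
force: [0.5, 0.0, -2.2]
opening: 0.0178
t: 25.65
tool_pos: [0.5432, -0.1573, 0.4336]
orientation: [1.91, 1.545, 0.639]
force: [0.8, -0.8, -1.5]
opening: 0.0175
25.65 [ 0.54319441 -0.15730068  0.43361532] [-0.51712086 -0.74378031  2.00300436  0.23806341  1.13283498 -0.32288656] 0.01752337009324521 0.0038146446547522653
tilt 44.952331241650384 blade level err 0.017220525928634357
foot [ 0.6254223  -0.17483044  0.34939964] [array([248.57230082, 120.24378035]), array([397.21080812, 170.96525503])]
```

View pics/fin2.png

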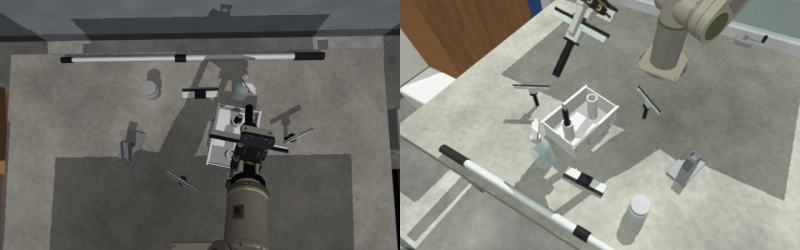

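Steady: the squeegee is raised above the caddy, the scraper stands in the cup (scene about (565,115) in the half-size view), and bottle, jar and spare head are where they were. Joints are inside their ranges, so I'll hand in.

```bash
python3 -c "
from plant import robot
print(robot.close_job())"
```

```text
the job is handed in; nothing more can be done
None
```

I stood the scraper upright, handle down, in the caddy's empty cup and let go. Then I drew the squeegee out of its holster, and it is still held raised. The job was handed in at about 25.8 s.

**Last checks:**
- **Squeegee:** tilted 45.0°, blade on top and level to 0.02°. Its lowest point is about 0.34 m up, against 0.125 m for the caddy and 0.21 m for the scraper.
- **Slip:** at the first raised pose the foot was within 2 pixels of where it should be. The grip opening has stayed at 17.5 to 18 mm, matching the hub.
- **Scene:** the scraper is still standing in the cup. The bottle, jar and spare head look unmoved.
- **Forces:** the readings at the end of each call stayed below about 5 N.

**What went less well:**
- **Wrist turn:** I first turned the wrist the wrong way after releasing the scraper. Joint 6 read -2.657 against its -2.66 limit before I turned it back.
- **Joint 2:** it read -0.893 in the first raised pose, while the limit is given as -0.89. I can't tell whether that is rounding or a slight overrun. I moved off it at once, and it was at -0.74 when I handed in.

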